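# Nudge the baking pan back to the rack's hidden stop

## Task

Pick up the wooden spoon from its rest and, with its flat end, tap the baking pan along the toaster oven's pulled-out rack, gently and a centimetre or two at a time, drawing the spoon clear of the pan after each tap, until you feel the pan meet the hidden stop at the rear of the rack; do not push hard there, and do not touch the pan with the hand. Then lay the spoon back in the two notches of its rest, pointing as before, and let go, leaving the ramekin and the lid where they are.

Things in the scene. Friction and masses are not known exactly. Their poses are not given: they have to be found in the camera images.
- oven: Fixed steel toaster oven, 370 wide, 300 deep, 235 high, drop-down door open, on the robot's left with its mouth to the robot's right. Origin on the counter under the middle of the mouth, in the mouth's plane. +x points straight into the oven (pushing direction), z up. The open door lies below the rack: top 36 above the counter, reaching 191 out with its handle. Sizes in mm.
- rack_front (a point): Middle of the front edge of the fixed wire rack, at its top, 85 above the counter, 145 out from the mouth; axes as the oven's. Side rails 166 apart, 10 high, guide the pan. The rear stop, a sprung steel bar (3 N per mm, 6 travel), is hidden in the oven, its face 220 to 270 along +x from here, elsewhere at each start, not measured: it must be felt. Sizes in mm.
- pan_front (a point): Middle of the outer front wall of the open aluminium baking pan, 16 above its underside. Pan 130 deep (x), 160 wide, 32 high, 0.25 to 0.5 kg, loose on the rack, 3 play to each side rail. +x points to its rear wall, whose outer face, 130 from here, meets the stop; z up. It takes about 1 to 4 N to slide it. Sizes in mm.
- spoon_grip (a point): Grip point on the axis of the flat-ended wooden spoon, half-way up its handle. 300 long, 70 g. Handle 14 wide, 16 high, from 130 behind this point to 100 ahead; then a head 46 wide, 10 thick, 70 long, on the same axis. +x points to the flat end, z up as it lies. Sizes in mm.
- spoon_tip (a point): Middle of the spoon's flat end face, 170 mm along +x from the grip point; axes as spoon_grip.
- rest_cradle (a point): Where the spoon's grip point belongs in its fixed white ceramic rest: 45 above the counter, midway between two notched posts 140 apart along x. Posts 12 thick (x), 40 wide; notches 20 wide, floor 37 and cheek tops 53 above the counter; foot 190 x 70, 8 thick. The handle is free between the posts. +x: the way the flat end points. Sizes in mm.
- ramekin: Glass ramekin, 84 across, 45 high; origin at the centre of its underside. To be left alone. Sizes in mm.
- red_lid: Red lid, 124 across, 28 high over its knob, lying on the counter; origin at the centre of its underside. To be left alone. Sizes in mm.
Things that resemble listed ones, but are neither listed nor needed, are in the scene too. Of the things that look like the part that bears rest_cradle, the middle-sized one is meant.

How it is judged:
On the way, in this order (a step that is already met when the one before it is completed fails the run):
1. the spoon is lifted out of its rest in the gripper (height (world z) of spoon_grip above 0.07 m and contact force between the fingers and spoon above 1 N), for 0.2 s.
2. the spoon has tapped the pan at least 8 mm along (distance of pan_front from where it was at the start of the episode above 0.008 m and contact force between spoon and pan above 0.3 N), for 0.02 s.
3. the spoon is drawn back clear of the pan (3 mm or more) (x of spoon_tip in the frame of pan_front below -0.003 m and linear speed of pan below 0.01 m/s), for 0.05 s.
4. further taps have brought the pan at least 40 mm along (distance of pan_front from where it was at the start of the episode above 0.04 m and contact force between spoon and pan above 0.3 N), for 0.02 s.
5. the spoon is again drawn back clear of the pan (all of step 3), for 0.05 s.
6. the pan, pushed by the held spoon, meets the hidden stop (contact force between pan and stop above 1 N and contact force between spoon and pan above 1 N), for 0.05 s.
At the end, for the whole second after the job is handed in: the pan lies flat on the rack with its rear wall within 3 mm of the hidden stop, at rest; the spoon lies in both notches of its rest (grip point within 25 mm of the rest's centre, along the rest within 0.12 rad, flat end pointing as at the start), released and at rest (x of pan_rear in the frame of stop_face above -0.003 m and z of pan_front in the frame of oven below 0.106 m and angle between pan_front's own z axis and vertical below 0.05 rad and distance between spoon_grip and rest_cradle below 0.025 m and angle between the x axis of spoon_grip and the x axis of rest_cradle, either way round below 0.12 rad and linear speed of spoon below 0.02 m/s and linear speed of pan below 0.01 m/s and x of spoon_tip in the frame of rest_cradle above 0.1 m); the robot touches nothing.
It fails at once if the pan is driven against the stop with more than 20 N (contact force between pan and stop above 20 N).
It fails at once if the pan is shoved faster than 0.12 m/s (linear speed of pan above 0.12 m/s).
It fails at once if the robot touches the pan itself (contact force between any of the fingers, the arm and pan above 0.5 N).
It fails at once if the ramekin or the red lid is moved by more than 12 mm (distance of any of ramekin, red_lid from where it was at the start of the episode above 0.012 m).
It also fails if it takes over 64 s, if anything falls off the work surface, if the arm or the gripper's body presses on something with over 40 N, if the wrist force passes 120 N, or if a joint passes its speed limit or range.

## Robot

A 6-joint arm with a two-finger parallel gripper is mounted at the origin on the work surface. World frame = base frame: x ahead of the robot, y to its left, z up, the work surface at z = 0. Lengths are in m, angles in rad, forces in N, time in s.
With the tool pointing down it reaches from about 0.375 to 0.9 m from the base axis. Payload 3.1 kg.
Tool frame: the origin (TCP) lies midway between the tips of the shut fingers; the grasp point (between the pads) lies manip.hold_point_z behind it (manip.hold_point_z is the distance from the TCP to the grasp point, in m); z points along the fingers, y is the direction in which the jaws open and shut (so a half turn about z gives the same grasp; the last joint's range is limited). The gripper opens to 85 mm and grips with 20 to 120 N. Pads are 22 mm wide; open, the fingers measure 114 mm over their backs; the gripper's body (76 mm by 85 mm) begins 54 mm behind the grasp point. The pads swing forward as they close: fully open they stand 13 mm farther back than shut.
Start: joints at [-1.423, 0.527, 1.433, -0, 1.181, -0.178], TCP at [0.201, -0.592, 0.231] pointing down, gripper open.
Joint ranges: [-3.08, 3.08], [-0.75, 2.2], [0.22, 2.44], [-1.43, 4.57], [0, 2.65], [-2.85, 2.85]. Speed limits (rad/s): [2.79, 2.79, 3.14, 3.14, 3.14, 3.14].

## Interface

Orientations are given as a unit quaternion [x, y, z, w].
In Python, from station import manip, snapshot, workorder, models gives the robot as it stands.
- The arm moves only by the tool jog_arm, never from a script. Its argument "commands" is a list of rows, each a list of 5 numbers: the opening in per cent of the stroke, from 0 (shut) to 100 (fully open), then the shift along the world's x, y, z in cm, then the turn about the world's z in rad. A call has 1 to 8 rows; each row shifts and turns the pose as measured when the row begins; what a row does not reach is not made up. A row lasts 1/12 s, in which the tool goes at most 41.7 mm and 7.16 degrees, less where a joint would pass 70% of its speed; a pose out of reach is approached as far as the arm can. A call with a gripper value outside its range is refused whole. The fingers move at their own pace and stop on an object; "squeeze" is the grip in N (left out, the last holds). Time passes only in rows, so rows that do not move let the fingers close. It gives the time, the measured TCP pose, the force and the opening at its end, in the units of the state.
- manip.sense(): the state, without advancing time (a new reading comes with each control period).
- snapshot(name): name is "scene" or "top" or "wrist"; returns a dict with "image" (400x640x3 uint8, red, green, blue), "intrinsics" (3x3 intrinsics, pixels), "D" ([k1, k2, p1, p2, k3] as OpenCV has them; the pictures are not rectified), "extrinsics" (4x4, takes a point from camera to world coordinates); the wrist camera has in their place "hand_eye" (4x4, takes a point from camera to tool coordinates, whose origin is the TCP and whose axes are the flange's). Camera axes: x right, y down, z forward; pixel columns grow to the right and rows downward; lengths in m; the calibration is good to about 2 mm. A picture is of the moment at which its call begins: read the wrist's pose just before it. There is no depth.
- workorder.sign_off(): hands the job in, once; it reports no verdict.
Trained networks look in a picture, given as the dict that the camera call returned (one of the last four; its "shot" number tells which), for a name from the list of things; names that differ only in an ending like _2 or _b are one class to them, and where a whole thing is asked for, a point or a joint stands for the part that bears it (a point fixed in the world has none). Each returns a list of dicts, best first, with "score" (0 to 1); they miss things now and then, are a little off and sometimes report something else, mostly with a low value. They report only what shows in the picture. A call takes as long as a camera call. They do not tell look-alikes from the thing itself.
- models.find_in(picture, name): "centre" ([x, y, z] in m, in world coordinates, good to about 4 mm: the middle of the surface that is visible of it).
- models.pinpoint(picture, name): "centre" ([x, y, z] in m, in world coordinates, good to about 4 mm: a listed point, or the origin of a listed thing).
The state is a dict: "t": time; "q": joint angles; "qd": joint speeds; "tau": joint torques, N m; "tcp_pos": TCP position; "tool_rot": TCP orientation; "force": force on the tool from outside, world axes, zero at the start; "ft_torque": the same for the moment, N m; "finger_gap": opening from 0.0 (shut) to 1.0 (fully open).
Only numpy, scipy, OpenCV 4.12 (cv2) and the standard library are available. Lean on these libraries where they do the work, as an engineer would, in place of code of your own. Each camera call takes 0.05 s, during which the arm holds its last target. There are 200 camera calls.

## Working session

There is one attempt and no reset: what is moved stays moved. The work goes in short steps, Python scripts to look and compute and a tool call to move; the robot and the scene stay as the last step left them, time stands still between calls to the robot, and variables do not carry over. Pictures are saved under pics/ and viewed, about 8 in all and at most 12, crops included, and the job is handed in when it is done.

Besides the shell and the picture viewer there is one more tool, called after "Call:" by a JSON object that holds its "fn" and its "kwargs". jog_arm: Moves the arm, as the interface text tells. Its arguments: {"type":"object","properties":{"commands":{"type":"array","items":{"type":"array","items":{"type":"number"}}},"squeeze":{"type":"number"}},"required":["commands"]}

```bash
mkdir -p pics; cat > h.py <<'E'
import cv2, numpy as np
from station import manip, snapshot, workorder, models
def save(p,n,crop=None,s=1):
    im=p["image"][:,:,::-1]
    if crop: im=im[crop[1]:crop[3],crop[0]:crop[2]]
    cv2.imwrite(f"pics/{n}.png",cv2.resize(im,None,fx=s,fy=s,interpolation=cv2.INTER_CUBIC))
def px(p,X):
    T=np.linalg.inv(p["extrinsics"]); r=cv2.Rodrigues(T[:3,:3])[0]
    return cv2.projectPoints(np.array(X,float).reshape(-1,1,3),r,T[:3,3],p["intrinsics"],np.array(p["D"]))[0].reshape(-1,2).round(0)
E
python3 - <<'E'
from h import *
print(manip.hold_point_z, manip.sense())
for c in ["scene","top"]:
    p=snapshot(c); save(p,c)
    for n in ["oven","rack_front","pan_front","spoon_grip","spoon_tip","rest_cradle","ramekin","red_lid"]:
        for d in models.pinpoint(p,n): print(c,n,round(d["score"],2),np.round(d["centre"],3),px(p,d["centre"])[0])
E
cd pics; python3 -c "
import cv2,numpy as np
cv2.imwrite('a.png',cv2.imread('scene.png'))"
```

```text
0.0187 {'t': 0.0, 'q': array([-1.42249738e+00,  5.28464746e-01,  1.43392511e+00,  4.36414313e-07,
        1.18142809e+00, -1.78489771e-01]), 'qd': array([-1.09076173e-03,  7.86282648e-05, -5.86492925e-04,  1.67499440e-03,
       -1.25372979e-03, -5.09254891e-04]), 'tau': array([ 3.65376463e-04, -4.42353272e+01, -1.78023952e+01, -3.65567812e-04,
        8.36570340e-03,  8.91216487e-07]), 'tcp_pos': array([ 0.20055057, -0.59117188,  0.23032726]), 'tool_rot': array([ 9.86680217e-01,  1.62668105e-01,  1.69969291e-05, -1.11251356e-03]), 'force': array([ 0.4472379 ,  0.53733001, -0.49459123]), 'ft_torque': array([-0.05603998,  0.02311836, -0.00175277]), 'finger_gap': 0.9974462194617185}
scene oven 0.58 [0.557 0.165 0.004] [402. 283.]
scene rack_front 0.9 [0.573 0.02  0.086] [337. 246.]
scene pan_front 0.85 [0.573 0.028 0.102] [341. 242.]
scene pan_front 0.24 [ 0.502 -0.145  0.047] [276. 212.]
scene spoon_grip 0.93 [ 0.466 -0.312  0.046] [219. 184.]
scene spoon_tip 0.69 [ 0.505 -0.15   0.043] [273. 214.]
scene rest_cradle 0.87 [ 0.232 -0.37   0.065] [240. 121.]
scene rest_cradle 0.81 [ 0.33
[... 166 characters left out ...]
4 -0.333 -0.   ] [179. 242.]
top oven 0.71 [0.558 0.163 0.001] [230. 165.]
top oven 0.6 [ 0.682 -0.16   0.001] [343. 122.]
top rack_front 0.91 [0.572 0.02  0.079] [277. 154.]
top pan_front 0.59 [0.573 0.027 0.106] [274. 152.]
top spoon_grip 0.83 [ 0.464 -0.314  0.042] [401. 195.]
top spoon_tip 0.58 [ 0.5   -0.146  0.041] [339. 182.]
top rest_cradle 0.95 [ 0.332 -0.13   0.033] [334. 244.]
top rest_cradle 0.89 [ 0.468 -0.309  0.045] [399. 193.]
top ramekin 0.76 [ 0.68  -0.161  0.001] [343. 123.]
top ramekin 0.22 [0.574 0.021 0.079] [277. 153.]
top red_lid 0.73 [ 0.628 -0.338 -0.001] [405. 140.]
top red_lid 0.72 [ 0.68  -0.157 -0.002] [342. 123.]
top red_lid 0.48 [0.575 0.027 0.105] [274. 151.]
```

View pics/scene.png

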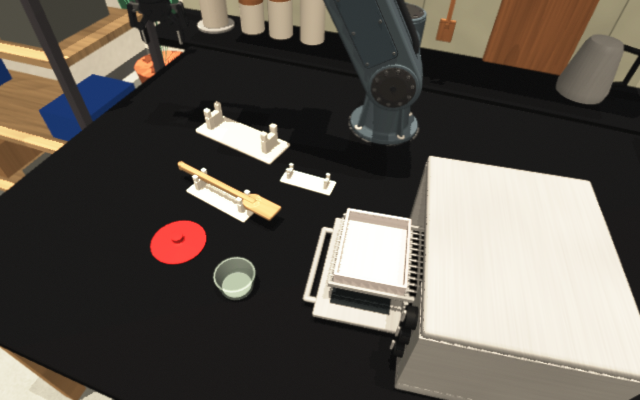

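View pics/top.png

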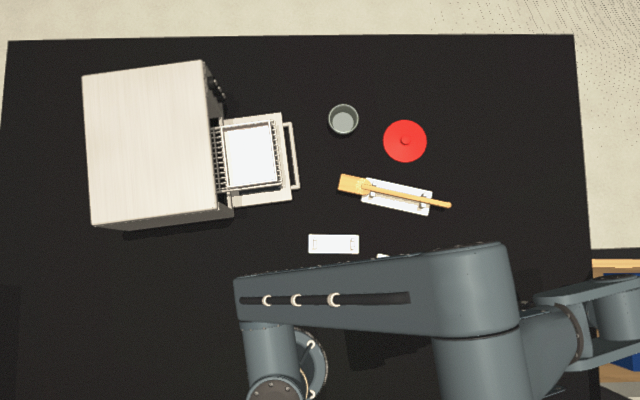

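Candidates, as scene pixels:
- **Rests:** a large empty one (242,138), a small empty one (308,181), and one carrying the spoon (222,197), which is middle-sized and so the one meant.
- **Spoon:** only the one at (230,190). The utensil on the wall at (448,25) is background.
- **Pan:** the one at (375,250).

I'll check the choice in one crop while moving above it.

```bash
python3 - <<'E'
import cv2
im=cv2.imread('pics/scene.png')[90:230,160:360]
cv2.imwrite('pics/crop1.png',cv2.resize(im,None,fx=4,fy=4,interpolation=cv2.INTER_CUBIC))
E
```

Call:
{"fn": "jog_arm", "kwargs": {"commands": [[100, 2.2, 2.3, 0, 0.1], [100, 2.2, 2.3, 0, 0.1], [100, 2.2, 2.3, 0, 0.1], [100, 2.2, 2.3, 0, 0.1], [100, 2.2, 2.3, 0, 0.1], [100, 2.2, 2.3, 0, 0.1], [100, 2.2, 2.3, 0, 0.1], [100, 2.2, 2.3, 0, 0.1]]}}

```text
t: 1.57
tcp_pos: [0.3772, -0.4078, 0.2318]
tool_rot: [0.839, 0.544, 0.0, 0.004]
force: [0.2, 0.4, 1.2]
finger_gap: 0.997
```

View pics/crop1.png

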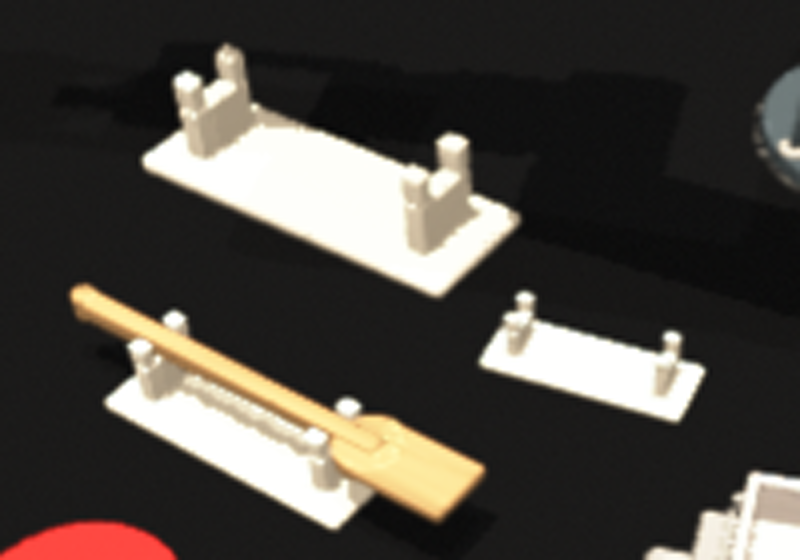

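The crop shows the spoon lying in the middle-sized rest (crop px 240,380). The larger rest is at (330,170) and the smaller at (590,360). I'll go on to above it.

Call:
{"fn": "jog_arm", "kwargs": {"commands": [[100, 2.2, 2.4, 0, 0.1], [100, 2.2, 2.4, 0, 0.095], [100, 2.2, 2.4, 0, 0], [100, 2.2, 2.4, 0, 0], [100, 0, 0, 0, 0], [100, 0, 0, 0, 0]]}}

```text
t: 2.07
tcp_pos: [0.473, -0.3015, 0.2329]
tool_rot: [0.775, 0.632, 0.002, 0.005]
force: [0.1, -0.7, 0.1]
finger_gap: 0.994
```

```bash
cat >> h.py <<'E'
from scipy.spatial.transform import Rotation as R
def wrist():
    s=manip.sense(); p=snapshot("wrist"); T=np.eye(4); T[:3,:3]=R.from_quat(s["tool_rot"]).as_matrix(); T[:3,3]=s["tcp_pos"]
    p["extrinsics"]=T@np.array(p["hand_eye"]); return s,p
def yaw(s): x=R.from_quat(s["tool_rot"]).as_matrix()[:,0]; return np.arctan2(x[1],x[0])
E
python3 - <<'E'
from h import *
s,p=wrist(); print(s["tcp_pos"],yaw(s),s["force"]); save(p,"w1")
print(p.keys(),p["hand_eye"])
for n in ["spoon_grip","spoon_tip","rest_cradle"]:
    for d in models.pinpoint(p,n): print(n,round(d["score"],2),np.round(d["centre"],3),px(p,d["centre"])[0])
c=np.array([.466,-.312,.045]);u=np.array([np.cos(1.346),np.sin(1.346),0])
print(px(p,[c,c+.17*u,c-.13*u]))
E
```

```text
[ 0.47302871 -0.30146218  0.23294654] 1.3677073293664983 [ 0.06335025 -0.67755993  0.14744122]
dict_keys(['image', 'intrinsics', 'D', 'hand_eye', 'shot', 'extrinsics']) [[ 6.03989937e-04 -9.50006553e-01 -3.12229376e-01  7.85122664e-02]
 [ 9.99999388e-01  2.84405043e-04  1.06909515e-03 -1.39396341e-03]
 [-9.26847791e-04 -3.12229831e-01  9.50006144e-01 -1.42080207e-01]
 [ 0.00000000e+00  0.00000000e+00  0.00000000e+00  1.00000000e+00]]
spoon_grip 0.86 [ 0.465 -0.31   0.046] [313. 184.]
spoon_tip 0.64 [ 0.498 -0.146  0.046] [312.  32.]
rest_cradle 0.97 [ 0.332 -0.132  0.033] [166.  56.]
rest_cradle 0.91 [ 0.469 -0.305  0.045] [315. 180.]
rest_cradle 0.67 [ 0.226 -0.371  0.06 ] [147. 267.]
[[314. 186.]
 [317.  31.]
 [313. 276.]]
```

View pics/w1.png

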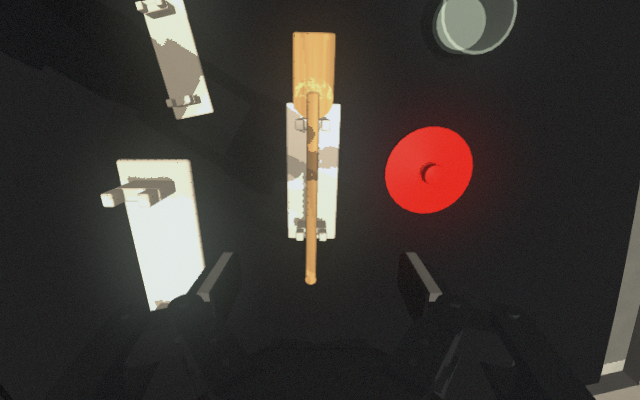

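The wrist view shows the spoon's flat end at (314,33), its tail at (311,281), and the rest posts at (312,125) and (312,228). Next I'll fit the axis from the wood's colour.

```bash
cat >> h.py <<'E'
def ray(p,uv,z):
    n=cv2.undistortPoints(np.array(uv,float).reshape(-1,1,2),p["intrinsics"],np.array(p["D"])).reshape(-1,2)
    E=p["extrinsics"]; d=np.c_[n,np.ones(len(n))]@E[:3,:3].T
    return E[:3,3]+d*((z-E[2,3])/d[:,2])[:,None]
def spoon(p,z):
    im=p["image"].astype(int); m=((im[...,0]-im[...,2]>50)&(im[...,1]-im[...,2]>15)&(im[...,0]-im[...,1]<110)).astype(np.uint8)
    m=cv2.morphologyEx(m,cv2.MORPH_CLOSE,np.ones((9,9)))
    _,l,st,_=cv2.connectedComponentsWithStats(m); k=1+st[1:,4].argmax(); v,u=np.nonzero(l==k)
    X=ray(p,np.c_[u,v],z); c=X.mean(0); a=np.linalg.svd((X-c)[:,:2],full_matrices=False)[2][0]; a=a*np.sign(a[1])
    t=(X-c)[:,:2]@a
    return X[:,:2],c[:2],a,t,st[k]
E
python3 - <<'E'
from h import *
s,p=wrist()
X,c,a,t,st=spoon(p,.052)
print(st,np.arctan2(a[1],a[0]),c+a*t.max(),c+a*t.min(),t.max()-t.min())
for lo in np.arange(t.min(),t.max(),.03):
    k=(t>lo)&(t<lo+.03); x=X[k]; w=(x-c)@[-a[1],a[0]]; print(round(lo-t.min(),3),x.mean(0).round(4),w.max().round(4),w.min().round(4))
b=ray(p,[[312,125],[312,228],[303,125],[321,125],[301,232],[323,232]],.053); print(b.round(4))
f=ray(p,[[287,104],[340,104],[289,238],[334,240]],.008); print(f.round(4),f.mean(0))
E
```

```text
[ 293   29   43  255 5267] 1.3468163581876285 [ 0.49999764 -0.14732838] [ 0.43176931 -0.44683532] 0.3071799353213629
0.0 [ 0.4349 -0.4321] 0.0075 -0.0075
0.03 [ 0.442  -0.4027] 0.0063 -0.007
0.06 [ 0.4487 -0.3733] 0.0064 -0.0068
0.09 [ 0.455  -0.3442] 0.0065 -0.0063
0.12 [ 0.4614 -0.3159] 0.0066 -0.0059
0.15 [ 0.4692 -0.2843] 0.0055 -0.0054
0.18 [ 0.4752 -0.2568] 0.0067 -0.0068
0.21 [ 0.4823 -0.2239] 0.0224 -0.0219
0.24 [ 0.4885 -0.1981] 0.0224 -0.0228
0.27 [ 0.4952 -0.1687] 0.0221 -0.0227
0.3 [ 0.499  -0.1508] 0.0218 -0.022
[[ 0.4774 -0.2416  0.053 ]
 [ 0.4503 -0.3657  0.053 ]
 [ 0.4674 -0.2395  0.053 ]
 [ 0.4873 -0.2437  0.053 ]
 [ 0.4353 -0.3682  0.053 ]
 [ 0.4629 -0.3741  0.053 ]]
[[ 0.4509 -0.2122  0.008 ]
 [ 0.5164 -0.2259  0.008 ]
 [ 0.4089 -0.3939  0.008 ]
 [ 0.473  -0.4111  0.008 ]] [ 0.46231573 -0.31076111  0.008     ]
```

Call:
{"fn": "jog_arm", "kwargs": {"commands": [[100, -0.5, -0.6, 0, -0.021], [100, -0.5, -0.55, -2, 0], [100, 0, 0, -3, 0], [100, 0, 0, -3, 0], [100, 0, 0, -3, 0], [100, 0, 0, -2, 0], [100, 0, 0, 0, 0]]}}

```text
t: 2.9
tcp_pos: [0.4567, -0.3278, 0.1021]
tool_rot: [0.789, 0.614, 0.001, 0.012]
force: [-0.5, 0.4, -0.4]
finger_gap: 0.999
```

Call:
{"fn": "jog_arm", "kwargs": {"commands": [[100, 0.55, 1.45, 0, 0.025], [100, 0, 0, 0, 0], [100, 0, 0, 0, 0]]}}

```text
t: 3.15
tcp_pos: [0.4612, -0.3153, 0.1027]
tool_rot: [0.783, 0.622, 0.001, 0.012]
force: [-0.3, -0.1, 0.4]
finger_gap: 1.005
```

```bash
python3 - <<'E'
from h import *
s=manip.sense(); print(s["tcp_pos"],yaw(s),R.from_quat(s["tool_rot"]).as_matrix()[:,2],s["qd"])
E
```

```text
[ 0.46115013 -0.31528636  0.10273381] 1.343447253320572 [ 0.01619513 -0.01721827 -0.99972059] [ 0.01717315 -0.02248011  0.01406916  0.01727457  0.02492649  0.00157781]
```

Call:
{"fn": "jog_arm", "kwargs": {"commands": [[100, 0.1, 0.2, -1.2, 0], [100, 0, 0, -1.2, 0], [100, 0, 0, -1.2, 0], [100, 0, 0, 0, 0], [100, 0, 0, 0, 0]]}}

```text
t: 3.57
tcp_pos: [0.4669, -0.3173, 0.0745]
tool_rot: [0.782, 0.623, 0.002, 0.021]
force: [0.0, -0.3, 0.8]
finger_gap: 0.999
```

Call:
{"fn": "jog_arm", "kwargs": {"commands": [[100, -0.4, 0.3, -1.0, 0], [100, 0, 0, -1.0, 0], [100, 0, 0, -1.0, 0], [100, 0, 0, 0, 0], [100, 0, 0, 0, 0]]}}

```text
t: 3.98
tcp_pos: [0.4665, -0.3177, 0.0487]
tool_rot: [0.782, 0.623, 0.002, 0.027]
force: [-0.3, -1.1, -0.3]
finger_gap: 0.999
```

Call:
{"fn": "jog_arm", "kwargs": {"commands": [[100, -0.3, 0.3, -1.0, 0], [100, -0.3, 0.3, -1.0, 0], [100, -0.1, 0.15, -0.6, 0], [100, 0, 0, 0, 0], [100, 0, 0, 0, 0]]}}

```text
t: 4.4
tcp_pos: [0.4615, -0.3121, 0.0235]
tool_rot: [0.782, 0.623, 0.003, 0.03]
force: [0.0, 0.1, 0.4]
finger_gap: 1.002
```

```bash
python3 - <<'E'
from h import *
s,p=wrist(); print(s["tcp_pos"],yaw(s),R.from_quat(s["tool_rot"]).as_matrix()[:,2],s["force"]); save(p,"w2")
E
```

```text
[ 0.46153482 -0.31207571  0.02353549] 1.3446656887948674 [ 0.04085286 -0.04299336 -0.99823976] [0.02074912 0.07512088 0.44674077]
```

View pics/w2.png

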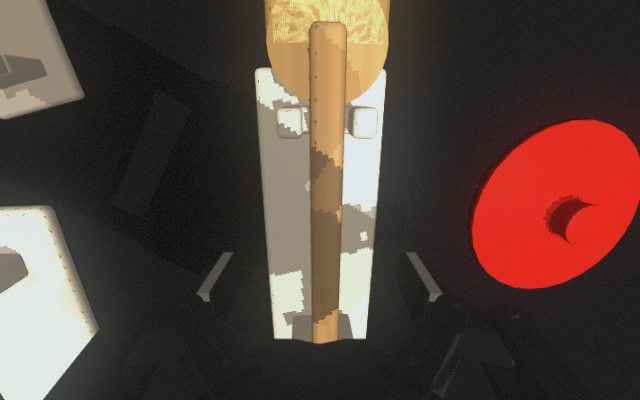

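The handle lies between the open pads, at about x=325 against a pad midpoint near 320. Closing now.

Call:
{"fn": "jog_arm", "kwargs": {"commands": [[0, 0, 0, 0, 0], [0, 0, 0, 0, 0], [0, 0, 0, 0, 0], [0, 0, 0, 0, 0], [0, 0, 0, 0, 0], [0, 0, 0, 0, 0], [0, 0, 0, 0, 0], [0, 0, 0, 0, 0]], "squeeze": 70}}

```text
t: 5.12
tcp_pos: [0.4634, -0.3139, 0.026]
tool_rot: [0.782, 0.623, 0.003, 0.032]
force: [0.1, 0.7, -0.3]
finger_gap: 0.152
```

Call:
{"fn": "jog_arm", "kwargs": {"commands": [[0, 0, 0, 1.0, 0], [0, 0, 0, 1.5, 0], [0, 0, 0, 1.5, 0], [0, 0, 0, 1.5, 0], [0, 0, 0, 1.5, 0], [0, 0, 0, 1.5, 0], [0, 0, 0, 0, 0], [0, 0, 0, 0, 0]]}}

```text
t: 5.78
tcp_pos: [0.4617, -0.3124, 0.1166]
tool_rot: [0.782, 0.623, 0.003, 0.031]
force: [-0.0, 0.3, -0.7]
finger_gap: 0.152
```

Call:
{"fn": "jog_arm", "kwargs": {"commands": [[0, 1.6, 1.5, 0.1, 0.041], [0, 1.6, 1.5, 0.1, 0.041], [0, 1.6, 1.5, 0.1, 0.041], [0, 1.6, 1.5, 0.1, 0.041], [0, 1.6, 1.5, 0.1, 0.041], [0, 1.6, 1.5, 0.1, 0.041], [0, 1.6, 1.5, 0.1, 0.041], [0, 1.6, 1.5, 0, 0.041]]}}

```text
t: 6.45
tcp_pos: [0.5875, -0.1885, 0.1174]
tool_rot: [0.667, 0.745, 0.005, 0.024]
force: [0.1, -0.5, -1.6]
finger_gap: 0.152
```

Call:
{"fn": "jog_arm", "kwargs": {"commands": [[0, 0, 0, 0, 0], [0, 0, 0, 0, 0]]}}

```text
t: 6.62
tcp_pos: [0.5893, -0.1847, 0.1152]
tool_rot: [0.665, 0.747, 0.006, 0.023]
force: [-0.1, -0.4, -1.2]
finger_gap: 0.149
```

```bash
python3 - <<'E'
from h import *
s,p=wrist(); print(s["tcp_pos"],yaw(s),R.from_quat(s["tool_rot"]).as_matrix()[:,2],s["force"]); save(p,"w3")
for n in ["spoon_grip","spoon_tip","pan_front","rack_front","oven"]:
    for d in models.pinpoint(p,n): print(n,round(d["score"],2),np.round(d["centre"],4),px(p,d["centre"])[0])
for c in ["scene","top"]:
  for i in range(2):
    p=snapshot(c)
    for n in ["spoon_grip","spoon_tip","oven","rack_front","pan_front"]:
        for d in models.pinpoint(p,n)[:1]: print(c,n,round(d["score"],2),np.round(d["centre"],4))
save(p,"top2",(200,80,420,230),3.5)
E
```

```text
[ 0.5893193  -0.18474466  0.11523078] 1.6858595534403107 [ 0.04172135 -0.02230225 -0.99888034] [-0.08831111 -0.43180372 -1.1869676 ]
spoon_grip 0.72 [ 0.5868 -0.1817  0.134 ] [319. 266.]
scene spoon_grip 0.9 [ 0.5915 -0.1837  0.1341]
scene spoon_tip 0.55 [ 0.5698 -0.017   0.1386]
scene oven 0.97 [0.5574 0.1652 0.0011]
scene rack_front 0.7 [0.5744 0.0214 0.0858]
scene pan_front 0.88 [0.5736 0.032  0.1024]
scene spoon_grip 0.55 [ 0.5916 -0.1846  0.1354]
scene spoon_tip 0.88 [ 0.5682 -0.019   0.1369]
scene oven 0.6 [ 0.5583  0.1655 -0.    ]
scene rack_front 0.72 [0.5726 0.0218 0.085 ]
top spoon_tip 0.78 [ 0.5701 -0.0169  0.1343]
top rack_front 0.8 [0.5757 0.0204 0.0792]
top pan_front 0.75 [0.5735 0.0278 0.1019]
top spoon_grip 0.54 [ 0.6821 -0.1591 -0.0032]
top spoon_tip 0.7 [ 0.569  -0.0161  0.1352]
top rack_front 0.68 [0.5749 0.0184 0.0791]
top pan_front 0.68 [0.5724 0.0264 0.1063]
```

View pics/w3.png

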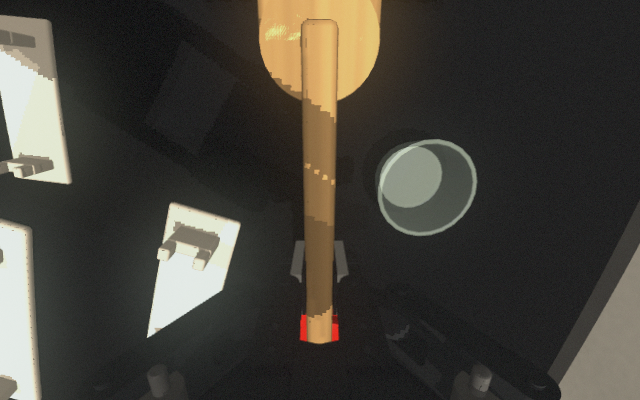

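Call:
{"fn": "jog_arm", "kwargs": {"commands": [[0, 0.4, 0.1, -0.9, 0], [0, 0.3, 0.1, -0.9, 0], [0, 0.2, 0, -0.9, 0], [0, 0, 0, -0.6, 0], [0, 0, 0, 0, 0], [0, 0, 0, 0, 0]]}}

```text
t: 8.62
tcp_pos: [0.5993, -0.1832, 0.0786]
tool_rot: [0.665, 0.746, 0.006, 0.023]
force: [-0.3, -0.0, 0.3]
finger_gap: 0.156
```

```bash
cat > g.py <<'E'
from h import *
d=np.array([-.1122,.9937,0]);n=np.array([.9937,.1122,0]);RF=np.array([.5740,.0205,.085])
def show(k=2,nets=True):
    s=manip.sense(); M=R.from_quat(s["tool_rot"]).as_matrix(); g=s["tcp_pos"]-.0187*M[:,2]; y=yaw(s)
    tip=g+.17*np.array([np.cos(y),np.sin(y),0])
    f=lambda X:np.round(1000*np.array([(X-RF)@d,(X-RF)@n,X[2]]),1)
    print("t",s["t"],"g",f(g),"tipFK",f(tip),"yaw",y.round(3),"pitch",(M[:,2]@d).round(4),"roll",(M[:,2]@n).round(4),"F",s["force"].round(2))
    if nets:
      for c in ["scene","top"]:
       for i in range(k):
        p=snapshot(c); o=[]
        for nm in ["spoon_tip","spoon_grip","pan_front"]:
          for q in models.pinpoint(p,nm)[:1]: o.append((nm,q["score"].__round__(2),f(np.array(q["centre"]))))
        print(c,o)
    return p if nets else None
E
python3 -c "
from g import *
p=show(); save(p,'top3',(190,90,410,210),3.5)"
```

```text
t 8.6167 g [-204.7    1.6   97.3] tipFK [-34.7   1.4  97.3] yaw 1.684 pitch -0.0269 roll 0.0397 F [-0.26 -0.02  0.34]
scene [('spoon_tip', 0.86, array([-33.6,   4. ,  97.8])), ('spoon_grip', 0.93, array([-203. ,    7.4,   95.2])), ('pan_front', 0.71, array([ 12. ,   1.9, 101.3]))]
scene [('spoon_tip', 0.74, array([-34.9,   2.1, 100.2])), ('spoon_grip', 0.7, array([-201.7,    4.1,   95.9])), ('pan_front', 0.82, array([  7.1,   1.2, 101. ]))]
top []
top []
```

Call:
{"fn": "jog_arm", "kwargs": {"commands": [[0, -0.05, 0.45, 0.15, 0], [0, -0.05, 0.45, 0.15, 0], [0, -0.05, 0.45, 0.15, 0], [0, -0.05, 0.45, 0, 0], [0, -0.05, 0.45, 0, 0], [0, -0.05, 0.45, 0, 0], [0, -0.05, 0.45, 0, 0], [0, 0, 0, 0, 0]]}}

```text
t: 10.08
tcp_pos: [0.5955, -0.1477, 0.0849]
tool_rot: [0.665, 0.746, 0.006, 0.024]
force: [-0.4, -0.2, -0.5]
finger_gap: 0.151
```

```bash
python3 -c "
from g import *
p=show(1); save(snapshot('scene'),'s3',(260,170,460,320),4)"
```

```text
t 10.0833 g [-169.1    1.7  103.5] tipFK [  0.9   1.5 103.5] yaw 1.685 pitch -0.0272 roll 0.0408 F [-0.44 -0.19 -0.47]
scene [('spoon_tip', 0.71, array([  1. ,   1.2, 105. ])), ('spoon_grip', 0.65, array([-166.6,    4.7,  100.2])), ('pan_front', 0.6, array([  7.7,   2.7, 102.1]))]
top []
```

View pics/s3.png

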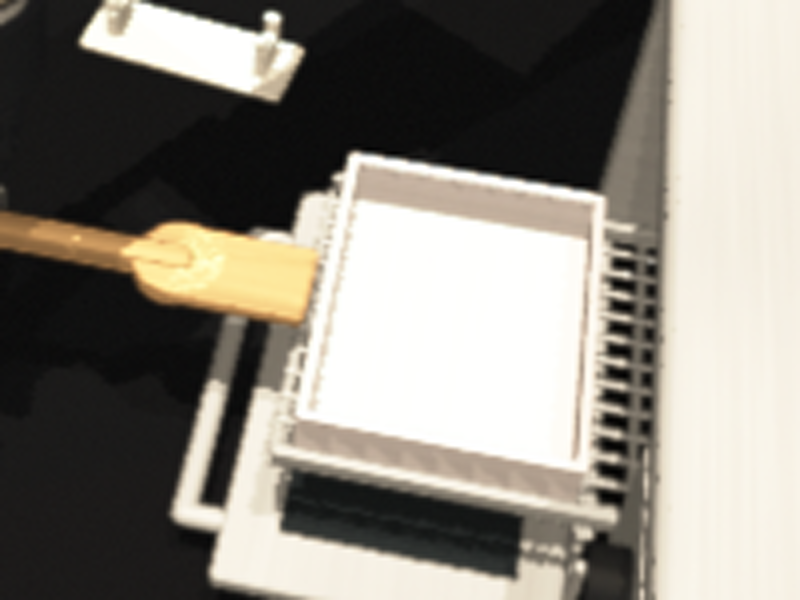

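The spoon tip is at crop (310,275), a few mm short of the pan's front wall and near its middle. First tap.

Call:
{"fn": "jog_arm", "kwargs": {"commands": [[0, -0.035, 0.3, 0, 0], [0, -0.035, 0.3, 0, 0], [0, -0.035, 0.3, 0, 0], [0, -0.035, 0.3, 0, 0], [0, -0.035, 0.3, 0, 0], [0, -0.035, 0.3, 0, 0], [0, -0.035, 0.3, 0, 0], [0, -0.035, 0.3, 0, 0]]}}

```text
t: 11.2
tcp_pos: [0.594, -0.1259, 0.0855]
tool_rot: [0.666, 0.746, 0.006, 0.027]
force: [0.8, -2.3, -0.6]
finger_gap: 0.153
```

```bash
python3 -c "
from g import *
p=show(1)"
```

```text
t 11.2 g [-147.1    2.7  104.2] tipFK [ 22.9   2.7 104.2] yaw 1.683 pitch -0.032 roll 0.044 F [ 0.81 -2.27 -0.58]
scene [('spoon_tip', 0.56, array([ 23.2,   1.9, 106.7])), ('spoon_grip', 0.59, array([-144.1,    6.4,  102.8])), ('pan_front', 0.9, array([ 28.7,   2.5, 103.1]))]
top [('pan_front', 0.85, array([ 23.9,   2.1, 105.7]))]
```

Call:
{"fn": "jog_arm", "kwargs": {"commands": [[0, 0.05, -0.5, -0.1, 0], [0, 0.05, -0.5, 0, 0], [0, 0, 0, 0, 0], [0, -0.06, 0.4, 0, 0], [0, -0.06, 0.4, 0, 0], [0, -0.04, 0.3, 0, 0], [0, -0.04, 0.3, 0, 0], [0, -0.04, 0.3, 0, 0]]}}

```text
t: 12.27
tcp_pos: [0.5927, -0.1204, 0.0842]
tool_rot: [0.667, 0.745, 0.006, 0.027]
force: [-0.5, -1.0, -0.7]
finger_gap: 0.153
```

Call:
{"fn": "jog_arm", "kwargs": {"commands": [[0, -0.04, 0.3, 0, 0], [0, -0.04, 0.3, 0, 0]]}}

```text
t: 12.43
tcp_pos: [0.5922, -0.114, 0.0845]
tool_rot: [0.666, 0.745, 0.006, 0.028]
force: [1.0, -1.1, -0.4]
finger_gap: 0.149
```

```bash
python3 -c "
from g import *
p=show(1)"
```

```text
t 12.4333 g [-135.1    2.2  103.1] tipFK [ 34.9   2.4 103.1] yaw 1.682 pitch -0.0339 roll 0.0452 F [ 1.03 -1.14 -0.38]
scene [('spoon_tip', 0.84, array([ 33.5,   0.7, 106.3])), ('pan_front', 0.8, array([ 36.6,   2. , 101.7]))]
top [('spoon_grip', 0.3, array([-361.2,   13.6,    1. ])), ('pan_front', 0.68, array([ 38.4,  -2.4, 105.6]))]
```

Call:
{"fn": "jog_arm", "kwargs": {"commands": [[0, 0.05, -0.5, 0, 0], [0, 0.05, -0.5, 0, 0], [0, 0, 0, 0, 0], [0, -0.06, 0.45, 0, 0], [0, -0.06, 0.4, 0, 0], [0, -0.04, 0.3, 0, 0], [0, -0.04, 0.3, 0, 0], [0, -0.04, 0.3, 0, 0]]}}

```text
t: 13.5
tcp_pos: [0.5908, -0.1081, 0.0843]
tool_rot: [0.667, 0.744, 0.005, 0.028]
force: [0.6, -1.6, -0.5]
finger_gap: 0.151
```

Call:
{"fn": "jog_arm", "kwargs": {"commands": [[0, -0.04, 0.3, 0, 0], [0, -0.04, 0.3, 0, 0], [0, -0.04, 0.3, 0, 0], [0, -0.04, 0.3, 0, 0]]}}

```text
t: 13.83
tcp_pos: [0.5897, -0.095, 0.0847]
tool_rot: [0.667, 0.745, 0.005, 0.029]
force: [-0.3, -1.5, -1.1]
finger_gap: 0.151
```

Call:
{"fn": "jog_arm", "kwargs": {"commands": [[0, 0.05, -0.5, 0, 0], [0, 0.05, -0.5, 0, 0], [0, 0, 0, 0, 0], [0, -0.06, 0.45, 0, 0], [0, -0.06, 0.4, 0, 0], [0, -0.04, 0.3, 0, 0], [0, -0.04, 0.3, 0, 0], [0, -0.04, 0.3, 0, 0]]}}

```text
t: 14.5
tcp_pos: [0.5878, -0.0866, 0.0845]
tool_rot: [0.667, 0.745, 0.005, 0.028]
force: [-0.4, -2.0, -0.1]
finger_gap: 0.154
```

Call:
{"fn": "jog_arm", "kwargs": {"commands": [[0, -0.04, 0.3, 0, 0], [0, -0.04, 0.3, 0, 0], [0, -0.04, 0.3, 0, 0], [0, -0.04, 0.3, 0, 0]]}}

```text
t: 14.83
tcp_pos: [0.5864, -0.0735, 0.0847]
tool_rot: [0.667, 0.745, 0.005, 0.029]
force: [0.3, -1.1, -0.8]
finger_gap: 0.152
```

```bash
python3 -c "
from g import *
p=show(1)"
```

```text
t 14.8333 g [-94.1   0.9 103.4] tipFK [ 75.9   1.3 103.4] yaw 1.681 pitch -0.0361 roll 0.0467 F [ 0.33 -1.14 -0.8 ]
scene [('spoon_tip', 0.86, array([ 74. ,  -0.5, 106.6])), ('spoon_grip', 0.65, array([-91.7,   2.2, 100.5])), ('pan_front', 0.73, array([ 78.4,   0.7, 100.6]))]
top [('pan_front', 0.69, array([ 77.3,  -3. , 105.2]))]
```

Call:
{"fn": "jog_arm", "kwargs": {"commands": [[0, 0.05, -0.5, 0, 0], [0, 0.05, -0.5, 0, 0], [0, 0, 0, 0, 0], [0, -0.05, 0.45, 0, 0], [0, -0.05, 0.4, 0, 0], [0, -0.03, 0.3, 0, 0], [0, -0.03, 0.3, 0, 0], [0, -0.02, 0.2, 0, 0]]}}

```text
t: 15.9
tcp_pos: [0.5857, -0.0685, 0.0846]
tool_rot: [0.667, 0.744, 0.005, 0.029]
force: [0.1, -1.7, -0.9]
finger_gap: 0.151
```

Call:
{"fn": "jog_arm", "kwargs": {"commands": [[0, -0.02, 0.2, 0, 0], [0, -0.02, 0.2, 0, 0]]}}

```text
t: 16.07
tcp_pos: [0.5856, -0.0641, 0.0848]
tool_rot: [0.667, 0.745, 0.005, 0.03]
force: [-0.1, -1.9, -0.5]
finger_gap: 0.151
```

Call:
{"fn": "jog_arm", "kwargs": {"commands": [[0, -0.02, 0.2, 0, 0], [0, -0.02, 0.2, 0, 0]]}}

```text
t: 16.23
tcp_pos: [0.5853, -0.0599, 0.085]
tool_rot: [0.667, 0.745, 0.005, 0.03]
force: [-0.1, -2.0, -0.3]
finger_gap: 0.151
```

Call:
{"fn": "jog_arm", "kwargs": {"commands": [[0, -0.02, 0.2, 0, 0], [0, -0.02, 0.2, 0, 0]]}}

```text
t: 16.4
tcp_pos: [0.5848, -0.0555, 0.085]
tool_rot: [0.667, 0.745, 0.005, 0.03]
force: [-0.0, -2.8, -1.6]
finger_gap: 0.149
```

Call:
{"fn": "jog_arm", "kwargs": {"commands": [[0, 0.05, -0.5, -0.1, 0], [0, 0.05, -0.5, 0, 0], [0, 0, 0, 0, 0], [0, -0.05, 0.4, 0, 0], [0, -0.04, 0.3, 0, 0], [0, -0.03, 0.3, 0, 0], [0, -0.02, 0.2, 0, 0], [0, -0.02, 0.2, 0, 0]]}}

```text
t: 17.07
tcp_pos: [0.5837, -0.0507, 0.0835]
tool_rot: [0.667, 0.744, 0.005, 0.03]
force: [-0.8, -1.1, 0.4]
finger_gap: 0.148
```

Call:
{"fn": "jog_arm", "kwargs": {"commands": [[0, -0.02, 0.2, 0, 0], [0, -0.02, 0.2, 0, 0]]}}

```text
t: 17.23
tcp_pos: [0.5835, -0.0466, 0.0837]
tool_rot: [0.667, 0.745, 0.005, 0.03]
force: [0.6, -2.3, -0.6]
finger_gap: 0.149
```

Call:
{"fn": "jog_arm", "kwargs": {"commands": [[0, -0.02, 0.2, 0, 0], [0, -0.02, 0.2, 0, 0]]}}

```text
t: 17.4
tcp_pos: [0.5853, -0.0442, 0.0845]
tool_rot: [0.666, 0.745, 0.005, 0.033]
force: [1.1, -7.9, -1.2]
finger_gap: 0.152
```

Call:
{"fn": "jog_arm", "kwargs": {"commands": [[0, 0, 0.03, 0, 0]]}}

```text
t: 17.48
tcp_pos: [0.5858, -0.0444, 0.0848]
tool_rot: [0.666, 0.745, 0.005, 0.034]
force: [-1.6, -2.1, -0.1]
finger_gap: 0.151
```

```bash
python3 -c "
from g import *
p=show(1)"
```

```text
t 17.4833 g [-64.9   3.4 103.5] tipFK [105.1   3.5 103.5] yaw 1.683 pitch -0.044 roll 0.0527 F [-1.55 -2.11 -0.14]
scene [('spoon_tip', 0.63, array([106.9,   2.1, 102.1])), ('spoon_grip', 0.86, array([-62.5,   4.1, 102.2])), ('pan_front', 0.85, array([108.3,   3.5, 101.5]))]
top [('pan_front', 0.55, array([106.5,   3. , 104.2]))]
```

Call:
{"fn": "jog_arm", "kwargs": {"commands": [[0, 0.05, -0.5, -0.05, 0], [0, 0.05, -0.5, 0, 0], [0, 0, 0, 0, 0], [0, -0.05, 0.3, 0, 0], [0, -0.05, 0.3, 0, 0], [0, -0.04, 0.2, 0, 0], [0, -0.03, 0.2, 0, 0]]}}

```text
t: 18.47
tcp_pos: [0.5843, -0.0438, 0.0835]
tool_rot: [0.666, 0.745, 0.005, 0.033]
force: [0.5, -8.3, -0.0]
finger_gap: 0.149
```

Call:
{"fn": "jog_arm", "kwargs": {"commands": [[0, -0.02, 0.2, 0, 0]]}}

```text
t: 18.55
tcp_pos: [0.5853, -0.0436, 0.084]
tool_rot: [0.665, 0.746, 0.005, 0.035]
force: [0.9, -8.7, 0.1]
finger_gap: 0.145
```

Call:
{"fn": "jog_arm", "kwargs": {"commands": [[0, -0.02, 0.2, 0, 0]]}}

```text
t: 18.63
tcp_pos: [0.5859, -0.0436, 0.0845]
tool_rot: [0.664, 0.747, 0.004, 0.037]
force: [-0.2, -10.0, -0.2]
finger_gap: 0.149
```

Repeat contact at the same place: 8 to 10 N with no further advance, against about 2 N when sliding. I take that as the stop, so I'll withdraw straight out.

Call:
{"fn": "jog_arm", "kwargs": {"commands": [[0, 0.05, -0.4, 0, 0], [0, 0.1, -1.0, 0, 0], [0, 0.15, -1.5, 0, 0], [0, 0.2, -2.0, 0, 0], [0, 0.2, -2.0, 0, 0], [0, 0.2, -2.0, 0, 0], [0, 0.2, -2.0, 0, 0], [0, 0, 0, 0, 0]]}}

```text
t: 19.3
tcp_pos: [0.5959, -0.1547, 0.084]
tool_rot: [0.663, 0.748, 0.005, 0.035]
force: [-0.1, -0.3, -0.7]
finger_gap: 0.149
```

```bash
python3 -c "
from g import *
p=show(1)
save(snapshot('scene'),'s4',(230,160,430,310),4)"
```

```text
t 19.3 g [-175.7    1.2  102.7] tipFK [-5.700e+00  1.000e-01  1.027e+02] yaw 1.689 pitch -0.0453 roll 0.0536 F [-0.14 -0.3  -0.67]
scene [('spoon_tip', 0.86, array([ -5.7,  -1.6, 101.5])), ('spoon_grip', 0.71, array([-173.8,    6.1,  100.8])), ('pan_front', 0.7, array([107.2,   3.6, 101.7]))]
top []
```

View pics/s4.png

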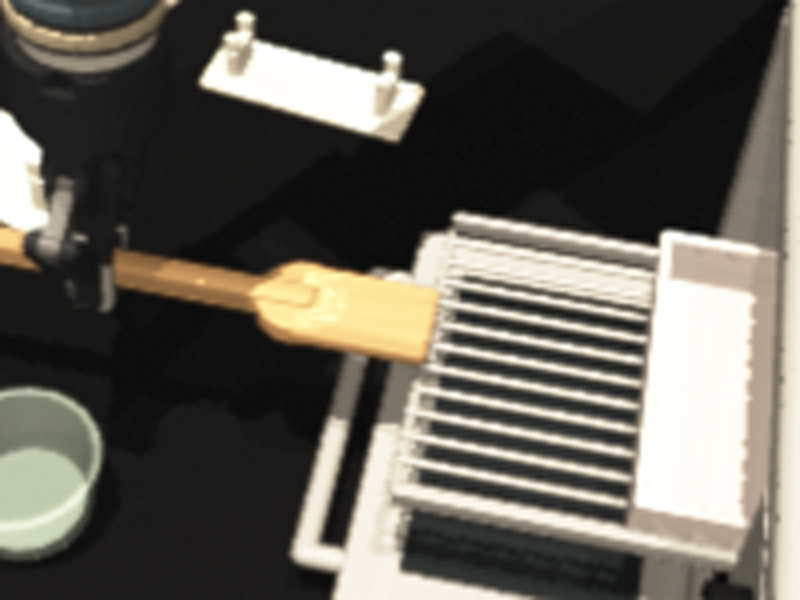

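The pan lies well inside and flat on the rack, with its front wall at crop (650,360), and the spoon is clear. I'll carry the spoon back.

Call:
{"fn": "jog_arm", "kwargs": {"commands": [[0, 0.1, -1.0, 1.5, 0], [0, 0, -0.5, 1.5, 0], [0, -1.7, -1.8, 0.8, -0.043], [0, -1.7, -1.8, 0, -0.043], [0, -1.7, -1.8, 0, -0.043], [0, -1.7, -1.8, 0, -0.043], [0, -1.7, -1.8, 0, -0.043], [0, -1.7, -1.8, 0, -0.043]]}}

```text
t: 20.42
tcp_pos: [0.4941, -0.2683, 0.1243]
tool_rot: [0.751, 0.66, 0.002, 0.035]
force: [-0.1, 0.3, -0.2]
finger_gap: 0.15
```

Call:
{"fn": "jog_arm", "kwargs": {"commands": [[0, -1.7, -1.8, 0, -0.043], [0, -1.2, -1.0, 0, -0.043], [0, 0, 0, 0, 0], [0, 0, 0, 0, 0]]}}

```text
t: 20.75
tcp_pos: [0.4615, -0.2993, 0.1251]
tool_rot: [0.781, 0.624, -0.0, 0.035]
force: [0.7, 0.2, -0.0]
finger_gap: 0.154
```

```bash
cat > r.py <<'E'
from h import *
def rep():
    s=manip.sense(); M=R.from_quat(s["tool_rot"]).as_matrix()
    g=s["tcp_pos"]-.0187*M[:,2]; g0=np.array([.4634,-.3139,.026])-.0187*np.array([.0435,-.044,-.998])
    print("t",s["t"],"to go cm",((g0-g)*100).round(2),"turn",round(1.3447-yaw(s),4),"tilt",M[:,2].round(4),"F",s["force"].round(2))
E
python3 -c "
from r import *
rep()
s,p=wrist()
for n in ['spoon_grip','rest_cradle']:
    for d in models.pinpoint(p,n): print(n,round(d['score'],2),np.round(d['centre'],4))
p=snapshot('scene')
for n in ['spoon_grip','spoon_tip']:
    for d in models.pinpoint(p,n): print(n,round(d['score'],2),np.round(d['centre'],4))
"
```

```text
t 20.75 to go cm [ 0.19 -1.48 -9.91] turn -0.0021 tilt [ 0.0435 -0.0555 -0.9975] F [ 0.7   0.25 -0.03]
spoon_grip 0.83 [ 0.4624 -0.2956  0.1452]
rest_cradle 0.89 [ 0.3344 -0.1315  0.0314]
rest_cradle 0.87 [ 0.2286 -0.3728  0.0641]
spoon_grip 0.58 [ 0.4614 -0.2951  0.1427]
spoon_tip 0.59 [ 0.4972 -0.132   0.1419]
```

Call:
{"fn": "jog_arm", "kwargs": {"commands": [[0, 0.1, -0.7, 0, 0], [0, 0, -0.5, -1.0, 0], [0, -0.1, 0.1, -1.2, 0], [0, -0.1, 0.1, -1.2, 0], [0, -0.1, 0.1, -1.2, 0], [0, 0, 0, 0, 0], [0, 0, 0, 0, 0]]}}

```text
t: 21.63
tcp_pos: [0.4637, -0.3096, 0.0751]
tool_rot: [0.779, 0.627, -0.0, 0.037]
force: [0.0, 0.6, 0.2]
finger_gap: 0.154
```

```bash
python3 -c "
from r import *
rep()"
```

```text
t 21.6333 to go cm [-0.02 -0.46 -4.91] turn -0.0092 tilt [ 0.0468 -0.0584 -0.9972] F [0.01 0.62 0.22]
```

Call:
{"fn": "jog_arm", "kwargs": {"commands": [[0, -0.05, -0.4, -1.0, -0.009], [0, -0.1, 0.05, -1.0, 0], [0, -0.05, 0.05, -0.6, 0], [0, 0, 0, 0, 0], [0, 0, 0, 0, 0]]}}

```text
t: 22.05
tcp_pos: [0.4624, -0.3144, 0.0468]
tool_rot: [0.782, 0.623, -0.0, 0.039]
force: [0.1, 0.5, -0.8]
finger_gap: 0.149
```

```bash
python3 -c "
from r import *
rep()
s,p=wrist(); save(p,'w5')"
```

```text
t 22.05 to go cm [ 0.1   0.02 -2.08] turn 0.001 tilt [ 0.0478 -0.0606 -0.997 ] F [ 0.08  0.47 -0.85]
```

View pics/w5.png

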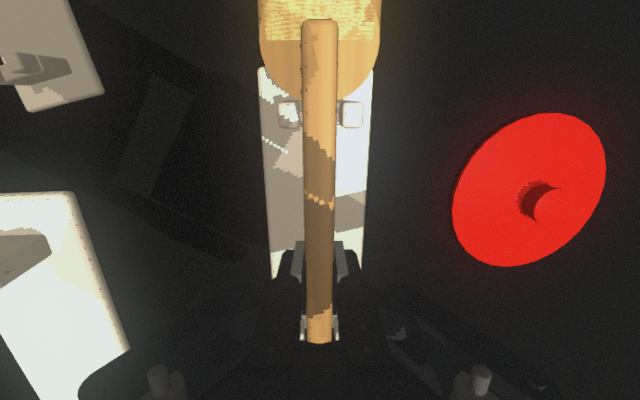

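The handle (x≈319) is centred between the notch cheeks at 289 and 352. Lowering the rest of the way.

Call:
{"fn": "jog_arm", "kwargs": {"commands": [[0, -0.03, 0.08, -0.8, 0], [0, -0.05, 0.08, -0.8, 0], [0, -0.02, 0.05, -0.4, 0], [0, 0, 0, 0, 0], [0, 0, 0, 0, 0]]}}

```text
t: 22.52
tcp_pos: [0.4625, -0.3131, 0.0264]
tool_rot: [0.782, 0.622, 0.0, 0.041]
force: [-1.2, -1.2, 2.7]
finger_gap: 0.149
```

```bash
python3 -c "
from r import *
rep()"
```

```text
t 22.5167 to go cm [ 0.1  -0.12 -0.04] turn 0.0012 tilt [ 0.0507 -0.0634 -0.9967] F [-1.17 -1.17  2.67]
```

Contact with the rest is felt (2.7 N up). Opening the gripper.

Call:
{"fn": "jog_arm", "kwargs": {"commands": [[30, 0, 0, 0, 0], [60, 0, 0, 0, 0], [90, 0, 0, 0, 0], [90, 0, 0, 0, 0], [90, 0, 0, 0, 0], [90, 0, 0, 0, 0], [90, 0, 0, 0, 0]]}}

```text
t: 23.1
tcp_pos: [0.4627, -0.313, 0.027]
tool_rot: [0.781, 0.623, 0.0, 0.041]
force: [-0.1, -0.3, -0.4]
finger_gap: 0.898
```

Call:
{"fn": "jog_arm", "kwargs": {"commands": [[90, 0, 0, 1.0, 0], [90, 0, 0, 1.5, 0], [90, 0, 0, 2.0, 0], [90, 0, 0, 2.5, 0], [90, 0, 0, 3.0, 0], [90, 0, 0, 3.0, 0], [90, 0, 0, 3.0, 0], [90, 0, 0, 0, 0]]}}

```text
t: 23.77
tcp_pos: [0.4603, -0.3106, 0.1961]
tool_rot: [0.782, 0.623, -0.0, 0.039]
force: [1.0, -0.2, -0.3]
finger_gap: 0.898
```

```bash
python3 -c "
from h import *
s,p=wrist(); print(s['tcp_pos'],s['force'],s['finger_gap'])
X,c,a,t,st=spoon(p,.052)
print(st,np.arctan2(a[1],a[0]),c)
for q in [p,snapshot('scene'),snapshot('top')]:
  for n in ['spoon_grip','spoon_tip','rest_cradle','pan_front','ramekin','red_lid']:
    for d in models.pinpoint(q,n)[:2]: print(n,round(d['score'],2),np.round(d['centre'],4))
save(p,'w6')"
```

```text
[ 0.46032403 -0.31064061  0.19613682] [ 1.03344041 -0.21377372 -0.27550099] 0.8981712130485903
[ 286    0   51  287 6882] 1.3485537537037247 [ 0.47909885 -0.23191396]
rest_cradle 0.69 [ 0.2242 -0.3733  0.0607]
rest_cradle 0.69 [ 0.3336 -0.1258  0.0354]
red_lid 0.96 [ 6.210e-01 -3.285e-01  6.000e-04]
spoon_grip 0.58 [ 0.4619 -0.3109  0.0409]
spoon_tip 0.67 [ 0.5019 -0.1462  0.0461]
rest_cradle 0.92 [ 0.3352 -0.1278  0.0343]
rest_cradle 0.83 [ 0.4654 -0.3048  0.0397]
pan_front 0.86 [0.5643 0.1318 0.104 ]
ramekin 0.64 [ 6.817e-01 -1.581e-01  4.000e-04]
red_lid 0.9 [ 0.6277 -0.3315 -0.    ]
spoon_tip 0.73 [ 0.5014 -0.1454  0.0421]
rest_cradle 0.65 [ 0.2288 -0.3741  0.0588]
pan_front 0.86 [0.5679 0.128  0.1053]
ramekin 0.56 [ 0.6799 -0.1611 -0.    ]
red_lid 0.74 [ 0.6283 -0.3397 -0.0019]
```

View pics/w6.png

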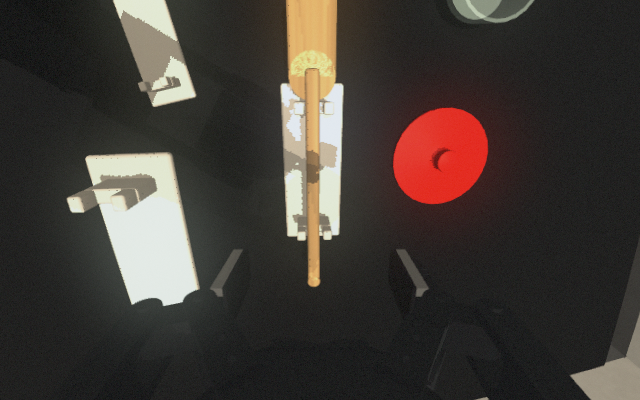

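The spoon lies in both notches (posts at about (313,108) and (313,230)), with its yaw at 1.349 against 1.347 at the start. The lid and ramekin are where they were, and the pan is still in. Handing in.

```bash
python3 -c "
from h import *
print(workorder.sign_off())"
```

```text
the job is handed in; nothing more can be done
None
```

I tapped the pan along the rack until it met the rear stop, laid the spoon back in its rest, and handed the job in at about 24 s; no verdict is given. It took six taps, drawing the spoon back about 1 cm after each, plus one more to confirm the stop.

**Stop:** The pan slid at about 1 to 3 N, then the force rose to about 8 N with its front wall about 106 mm along the rack. A repeat tap met 8 to 10 N at the same place with no further advance, so I took that as the stop. It is judged by force only, since the stop cannot be seen. The last pictures put the pan's front wall still there, to within a few mm.

**Spoon:** The last wrist view shows it lying in both notches, pointing as before. Its yaw is 1.349 rad, against 1.347 rad at the start. The grip point is within about 7 mm of the rest's centre by the networks. The gripper was open and about 17 cm above it.

**Ramekin and lid:** Both are where they were, within the networks' scatter of a few mm; one wrist-camera reading of the lid was about 8 mm off the others.

**Disagreements:**
- **Hand tilt:** the hand tilted by up to 0.08 rad while lowering and pushing, which did no visible harm.
- **Missed reports:** in several top views the networks did not report the spoon or the pan, because the arm was in the way. I relied on the scene camera there.

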